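# Load an instrument bezel face down into its nest and clamp it

### The arm

A 6-joint arm with a two-finger parallel gripper is mounted at the origin on a cart in front of the work surface, level with it; the furniture and walls round the work are solid. World frame = base frame: x ahead of the robot, y to its left, z up, the work surface at z = 0. Lengths are in mm, angles in rad, forces in N, time in s.
With the tool pointing down it reaches from about 350 to 775 mm from the base axis. Payload 7.3 kg.
Tool frame: the origin (TCP) lies midway between the tips of the shut fingers; the grasp point (between the pads) lies 19 mm behind it; z points along the fingers, y is the direction in which the jaws open and shut (so a half turn about z gives the same grasp; the last joint's range is limited). The gripper opens to 92 mm and grips with 3 to 60 N. Pads are 19 mm wide; open, the fingers measure 130 mm over their backs; the gripper's body (75 mm by 190 mm) begins 47 mm behind the grasp point.
Start: joints at [1.111, 0.342, 1.524, -0, 1.275, -0.146], TCP at [162.041, 499.39, 197.341] pointing down, gripper open.
Joint ranges: [-2.53, 2.53], [-0.77, 2.02], [0.04, 2.7], [-1, 4.14], [0.28, 2.66], [-3.11, 3.11]. Speed limits (rad/s): [2.57, 2.57, 3.14, 3.14, 3.14, 3.14].

### API

Orientations are given as [roll, pitch, yaw] about the fixed x, y, z axes, in that order (R = Rz(yaw) Ry(pitch) Rx(roll)).
In Python, from plant import sensors, imaging, ticket gives the robot as it stands. The module is installed in compiled form; this text tells all that it offers.
- The arm moves only by the tool arm_command, never from a script. Its argument "increments" is one flat list of numbers, 5 for each row, row after row: the closure, from 0 (fully open) to 1 (shut), then the shift along the tool's x, y, z in mm, then the turn about the tool's z in degrees. In form: [hand, dx, dy, dz, spin, hand, dx, dy, dz, spin, ...]. A call has 1 to 20 rows; each row is the pose to reach, as a shift and turn from the pose commanded when the call began, along the tool's axes at that moment; what a row does not reach only later rows make up. A row lasts 1/8 s, in which the tool goes at most 62.5 mm and 10.7 degrees, less where a joint would pass 70% of its speed; a pose out of reach is approached as far as the arm can. A call with a gripper value outside its range is refused whole. The fingers move at their own pace and stop on an object; the grip force is fixed at half the most. Time passes only in rows, so rows that repeat a pose let the fingers close. It gives the time, the measured TCP pose, the force and the opening at its end, in the units of the state.
- sensors.get_obs(): the state, without advancing time (a new reading comes with each control period).
- imaging.capture(name): name is "scene" or "top" or "wrist"; returns the picture (400x640x3 uint8, blue, green, red); there is no depth.
- imaging.calibration(name): a dict with "fx", "fy", "cx", "cy" (pixels), "D" ([k1, k2, p1, p2, k3] as OpenCV has them; the pictures are not rectified), "world_to_cam" (4x4, takes a point from world to camera coordinates); the wrist camera has in their place "hand_eye" (4x4, takes a point from camera to tool coordinates, whose origin is the TCP and whose axes are the flange's). Camera axes: x right, y down, z forward; pixel columns grow to the right and rows downward; lengths in mm; the calibration is good to about 2 mm. A picture is of the moment at which its call begins: read the wrist's pose just before it. calibration takes no time and is no camera call.
- ticket.close_job(): hands the job in, once; it reports no verdict.
The state is a dict: "time": time; "joint_positions": joint angles; "dq": joint speeds; "tau": joint torques, N m; "tool_pos": TCP position; "tcp_rot": TCP orientation; "contact_force": force on the tool from outside, world axes, zero at the start; "moment": the same for the moment, N m; "grip_width": finger opening in mm.
Only numpy, scipy, OpenCV 4.12 (cv2) and the standard library are available. Lean on these libraries where they do the work, as an engineer would, in place of code of your own. Each camera call takes 0.05 s, during which the arm holds its last target. There are 200 camera calls.

### The job

Load the instrument bezel into the pocket of the assembly board front face down, with its white back and screw bosses up: first draw the clamp fully back by its red knob, then, without lifting the bezel off the board, tip it over onto its front on the deck, slide it between the white rails and press it home flat in the pocket. Then slide the clamp fully closed over the bezel's edge, and leave the jar and pliers beside the board, the mug and the glue stick where they are.

Things in the scene. Friction and masses are not known exactly. Their poses are not given: they have to be found in the camera images.
- board: Fixed assembly board on the desk, 170 x 380 mm, black base, grey deck. Origin on the desk under the pocket's centre; z up, y along the board towards the end where the bezel stands, x across. Deck top at z = 20 mm, y = -165 to +215 mm. Pocket 106 mm (x) by 81 mm (y), centred on x = y = 0, sunk 8 mm into the deck.
- pocket (a point): Centre of the pocket's floor, 12 mm over the desk; axes as the board's. Beside the pocket smooth white guide rails, 12 mm high over the deck and 106 mm apart, run from y = -37 to +15 mm, then flare to 130 mm apart at y = +60 mm as a mouth for the bezel.
- clamp (a joint): Clamp: steel tongue 50 mm wide, 5 mm thick, underside 10.5 mm over the deck, sliding along the board's y on the far side of the pocket from the bezel. 0 = closed, tip at y = -18.5 mm, 22 mm over the pocket's edge; grows as it opens towards -y, 0.050 m = fully back. Slides with about 2 N and stays put.
- clamp_knob (a point): Centre of the clamp's red round knob, 18 mm across, 18 mm tall on a 7 mm neck over the tongue; its top is 9 mm over this point, 60.5 mm over the desk; at y = -95 mm minus the clamp's value in the board's frame. Push or pinch it to slide the clamp.
- bezel: Loose bezel, 0.14 kg, standing on its long edge on the deck. Origin: middle of its underside. x: 100 mm width, z: 76 mm height, y: 16 mm thickness, +y out of the front. Front: black frame, dark window, three coloured buttons; at the start it looks away from the pocket. Back: white, flat, with four 3 mm screw bosses at x = +-40, z = 10 and 66 mm.
- bezel_center (a point): Centre of the bezel (38 mm above its lower edge, mid thickness); axes as the bezel's. When the bezel is seated it lies 8 mm over the pocket's floor.
- jar: Small brown screw-lid jar beside the board, 45 mm across, 52 mm high, origin under its centre; bystander.
- pliers: Red-handled pliers lying flat, 44 x 151 x 10 mm, length along its y, origin under the centre; bystander.
- mug: White and red mug, 83 x 118 x 96 mm, origin under the centre; bystander.
- glue_stick: Standing glue stick, 27 mm across, 92 mm high, origin under its centre; bystander.
Not all that is in view belongs to the job. What is meant by the bezel is not brown, and is the larger of those in its own colour.

How it is judged (in metres and radians):
On the way, in this order (a step that is already met when the one before it is completed fails the run):
1. the clamp is drawn back (at least 44 of 50 mm) while the bezel still stands (value of joint clamp above 0.044 m and angle between bezel's own z axis and vertical below 0.15 rad), for 0.2 s.
2. the bezel lies on its front on the deck, not yet in the pocket (angle between bezel's own y axis and vertical above 3 rad and z of bezel_center in the frame of pocket above 0.013 m), for 0.2 s.
3. the bezel is seated face down in the pocket, the clamp still open (horizontal distance between bezel_center and pocket below 0.006 m and z of bezel_center in the frame of pocket below 0.0105 m and angle between bezel's own y axis and vertical above 3.08 rad and value of joint clamp above 0.03 m), for 0.2 s.
At the end, for the whole second after the job is handed in: The bezel lies front down and flat (within 3.5 degrees) in the pocket, its centre within 6 mm of the pocket's centre and no more than 10.5 mm over the pocket's floor, at rest, and the clamp is closed over it to within 6 mm of its stop (horizontal distance between bezel_center and pocket below 0.006 m and z of bezel_center in the frame of pocket below 0.0105 m and angle between bezel's own y axis and vertical above 3.08 rad and value of joint clamp below 0.006 m and linear speed of bezel below 0.02 m/s); the robot touches nothing.
It fails at once if the bezel is lifted off the board (its centre more than 80 mm over the pocket's floor) (z of bezel_center in the frame of pocket above 0.08 m).
It fails at once if the bezel falls off the board (its centre below the pocket's floor) (z of bezel_center in the frame of pocket below -0.002 m).
It fails at once if the jar, pliers, mug or glue stick is moved more than 30 mm (distance of any of jar, pliers, mug, glue_stick from where it was at the start of the episode above 0.03 m).
It also fails if it takes over 72 s, if anything falls off the work surface, if the arm or the gripper's body presses on something with over 40 N, if the wrist force passes 120 N, or if a joint passes its speed limit or range.

## Working session

There is one attempt and no reset: what is moved stays moved. The work goes in short steps, Python scripts to look and compute and a tool call to move; the robot and the scene stay as the last step left them, time stands still between calls to the robot, and variables do not carry over. Pictures are saved under pics/ and viewed, about 8 in all and at most 12, crops included, and the job is handed in when it is done.

Besides the shell and the picture viewer there is one more tool, called after ">>>" as name(argument=value, ...), one argument or row to a line, values as JSON. arm_command: Moves the arm, as the interface text tells. Its arguments: {"type":"object","properties":{"increments":{"type":"array","items":{"type":"number"}}},"required":["increments"]}

```bash
mkdir -p pics; python3 - <<'E'
from plant import sensors, imaging
import cv2,numpy as np
o=sensors.get_obs();print(o['time'],o['tool_pos'],o['tcp_rot'],o['grip_width'])
a=imaging.capture("scene");b=imaging.capture("top")
cv2.imwrite('pics/scene1.png',a);cv2.imwrite('pics/top1.png',b)
for n in("scene","top","wrist"):print(imaging.calibration(n))
E
```

```text
0.0 [161.82507283 498.97042634 196.6317706 ] [-3.14007238e+00 -2.53011215e-04  2.82778063e+00] 91.69260404831088
{'fx': 419.2067182023668, 'fy': 419.2067182023668, 'cx': 315.3653959231276, 'cy': 196.90652766083468, 'D': array([-0.088584,  0.      ,  0.      ,  0.      ,  0.      ]), 'world_to_cam': array([[-4.15050233e-01, -9.09772040e-01, -6.93828977e-03,
         2.27222676e+02],
       [-7.92365317e-01,  3.65214326e-01, -4.88646805e-01,
         4.85218989e+02],
       [ 4.47091164e-01, -1.97315310e-01, -8.72454102e-01,
         9.73616584e+02],
       [ 0.00000000e+00,  0.00000000e+00,  0.00000000e+00,
         1.00000000e+00]])}
{'fx': 461.55818411045607, 'fy': 461.55818411045607, 'cx': 317.9178899331317, 'cy': 188.49643524837958, 'D': array([-0.04374766,  0.        ,  0.        ,  0.        ,  0.        ]), 'world_to_cam': array([[-1.19974707e-02, -9.99908607e-01,  6.23206399e-03,
        -1.66057417e+01],
       [-9.91015288e-01,  1.10600123e-02, -1.33290570e-01,
         5.90557886e+02],
       [ 1.33209461e-01, -7.77522039e-03, -9.91057408e-01,
         1.57152215e+03],
       [ 0.00000000e+00,  0.00000000e+00,  0.00000000e+00,
         1.00000000e+00]])}
{'fx': 349.70262715437235, 'fy': 349.70262715437235, 'cx': 315.13566914783627, 'cy': 200.82558924332403, 'D': array([0.02258148, 0.        , 0.        , 0.        , 0.        ]), 'hand_eye': array([[-7.16771972e-04, -9.56438138e-01, -2.91934196e-01,
         7.91523331e+01],
       [ 9.99999720e-01, -7.48334988e-04, -3.54754131e-06,
         8.66718579e-01],
       [-2.15071569e-04, -2.91934116e-01,  9.56438407e-01,
        -1.87540525e+02],
       [ 0.00000000e+00,  0.00000000e+00,  0.00000000e+00,
         1.00000000e+00]])}
```

View pics/scene1.png

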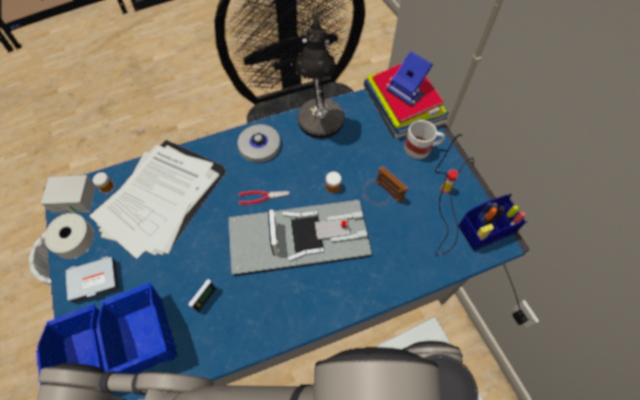

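View pics/top1.png

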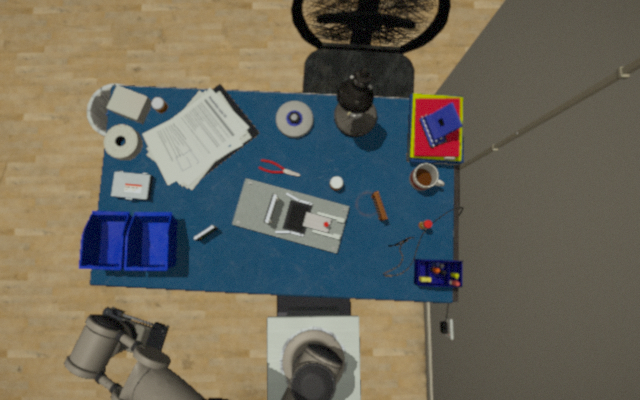

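Candidates for the bezel:
- The white-backed frame standing on the board: scene (273,232), top (272,207).
- A smaller black and white one off the board: scene (203,294), top (205,232).
- A brown one: scene (392,183), top (380,206).

I choose the one on the board, since it is the larger of its colour and not brown. I'll check that in a close crop.

```bash
python3 - <<'E'
import cv2,numpy as np
a=cv2.imread('pics/scene1.png')[190:315,180:380];b=cv2.imread('pics/top1.png')[170:260,220:360]
a=cv2.resize(a,None,fx=4,fy=4,interpolation=cv2.INTER_CUBIC)
cv2.imwrite('pics/c1.png',a)
cv2.imwrite('pics/c2.png',cv2.resize(b,None,fx=5.5,fy=5.5,interpolation=cv2.INTER_CUBIC))
E
```

```text
(no output)
```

View pics/c1.png

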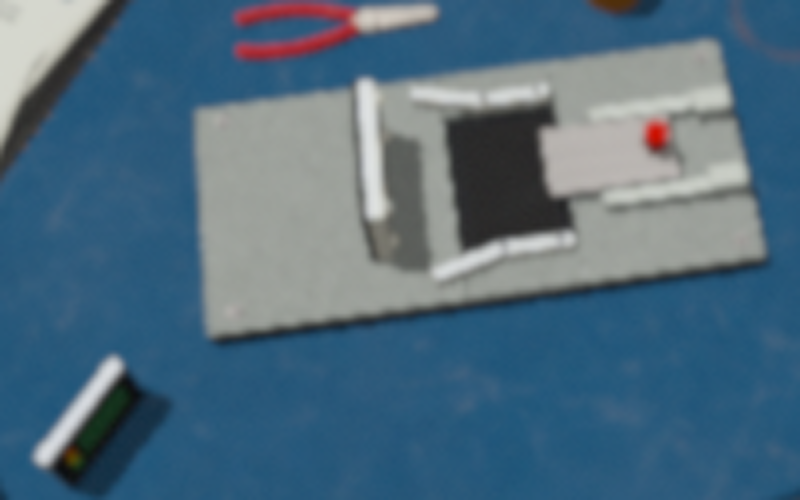

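View pics/c2.png

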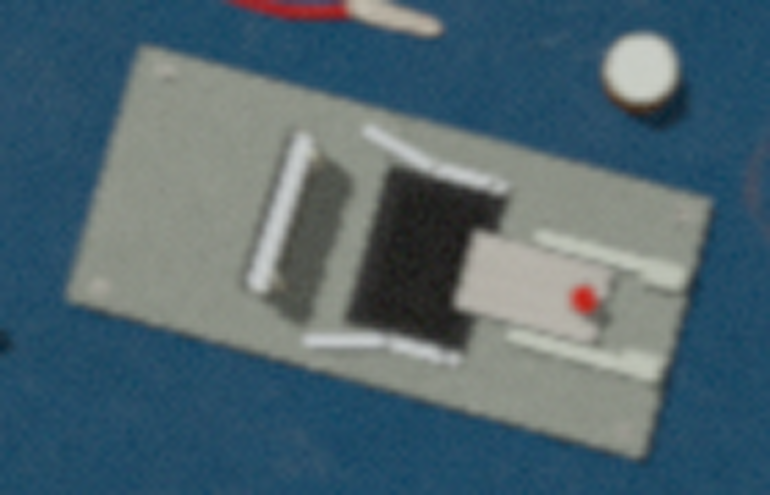

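The crops show the white-backed bezel standing on the deck with its front towards +y (image left). It is clearly larger than the off-board black and white one, so the choice holds. Pixel positions in the top crop:
- Bezel top edge: (300,135)–(258,285).
- Deck corners: (140,45), (712,200), (645,460), (68,300).
- Knob: (583,298).

```bash
cat > h.py <<'E'
import numpy as np,cv2
from scipy.optimize import least_squares
from scipy.spatial.transform import Rotation as R
from plant import sensors,imaging
def cal(n):
    c=imaging.calibration(n);K=np.array([[c['fx'],0,c['cx']],[0,c['fy'],c['cy']],[0,0,1.]]);return c,K
def w2c(n,o=None):
    c,K=cal(n)
    if n!='wrist':return c['world_to_cam'],K,c['D']
    T=np.eye(4);T[:3,:3]=R.from_euler('xyz',o['tcp_rot']).as_matrix();T[:3,3]=o['tool_pos']
    return np.linalg.inv(T@c['hand_eye']),K,c['D']
def proj(n,P,o=None):
    T,K,D=w2c(n,o);return cv2.projectPoints(np.float64(P).reshape(-1,1,3),cv2.Rodrigues(T[:3,:3])[0],T[:3,3],K,D)[0][:,0]
def ray(n,uv,z,o=None):
    T,K,D=w2c(n,o);q=cv2.undistortPoints(np.float64(uv).reshape(-1,1,2),K,D)[:,0]
    d=np.c_[q,np.ones(len(q))]@T[:3,:3];c=-T[:3,:3].T@T[:3,3];return c+d*((z-c[2])/d[:,2])[:,None]
def b2w(P,b):
    c,s=np.cos(b[2]),np.sin(b[2]);P=np.atleast_2d(np.float64(P));return np.c_[b[0]+c*P[:,0]-s*P[:,1],b[1]+s*P[:,0]+c*P[:,1],P[:,2]]
def w2b(W,b):
    c,s=np.cos(b[2]),np.sin(b[2]);W=np.atleast_2d(np.float64(W));d=W[:,:2]-b[:2];return np.c_[c*d[:,0]+s*d[:,1],-s*d[:,0]+c*d[:,1],W[:,2]]
E
python3 - <<'E'
from h import *
C=[[85,215,20],[85,-165,20],[-85,-165,20],[-85,215,20]]
t=np.array([[140,45],[712,200],[645,457],[68,300]])/5.5+[220,170]
s=np.array([[195,108],[718,40],[766,255],[208,332]])/4+[180,190]
for U in ([('top',t)],[('scene',s)],[('top',t),('scene',s)]):
    r=least_squares(lambda b:np.concatenate([(proj(n,b2w(C,b))-u).ravel() for n,u in U]),[500,0,-.26]);b=r.x;print(b,r.fun.round(1))
np.save('b.npy',b)
e=np.array([[300,135],[258,285]])/5.5+[220,170];print('bez top',w2b(ray('top',e,96),b))
e=np.array([[367,85],[375,215]])/4+[180,190];print('bez scene',w2b(ray('scene',e,96),b))
print('knob',w2b(ray('top',np.array([[583,298]])/5.5+[220,170],60),b),w2b(ray('scene',np.array([[655,133]])/4+[180,190],60),b))
print('tool in b',w2b(sensors.get_obs()['tool_pos'],b))
E
```

```text
[ 4.92205831e+02  4.79782482e+01 -2.75186689e-01] [ 0.3  0.1  0.  -0.2 -0.1  0.1 -0.2  0.1]
[ 4.93119760e+02  4.94339657e+01 -2.84104795e-01] [ 0.1 -0.2  0.  -0.3  0.1  0.1 -0.2  0.2]
[ 4.92755692e+02  4.88574069e+01 -2.80296808e-01] [ 0.2 -0.3 -0.2 -0.1 -0.5  0.1 -0.5 -0.4  0.2  0.1  0.1 -0.4  0.4 -0.1
  0.2  0.5]
bez top [[ 47.81830713  90.91890035  96.        ]
 [-47.00134391  90.11377328  96.        ]]
bez scene [[ 45.31303941  88.1863806   96.        ]
 [-48.73033496  92.28448721  96.        ]]
knob [[-3.73769508e-02 -1.02240769e+02  6.00000000e+01]] [[  -1.66827737 -100.10225603   60.        ]]
tool in b [[-442.52612892  341.05121856  196.72267799]]
```

```bash
cat >> h.py <<'E'
def go(P,dyaw=0,pr=True):
    "tool-frame shift from measured pose to board point P, and spin"
    b=np.load('b.npy');o=sensors.get_obs();M=R.from_euler('xyz',o['tcp_rot']).as_matrix()
    d=M.T@(b2w(P,b)[0]-o['tool_pos']);sp=np.degrees(o['tcp_rot'][2]-(b[2]+np.pi/2+dyaw));sp=(sp+180)%360-180
    if pr:print('t',round(o['time'],2),'now',w2b(o['tool_pos'],b)[0].round(1),'shift',d.round(1),'spin',round(sp,2),'F',o['contact_force'].round(1),'w',round(o['grip_width'],1))
E
python3 -c "
from h import *
go([0,-70,150])"
```

```text
t 0.1 now [-442.5  341.1  196.7] shift [-456.1 -395.9   47.1] spin 88.08 F [-0.5 -0.4 -0.3] w 91.7
```

>>> arm_command(
  increments=[1, -100, -87, 10, 20, 1, -200, -174, 20, 40, 1, -300, -260, 30, 60, 1, -400, -350, 40, 88, 1, -456, -396, 47, 88, 1, -456, -396, 47, 88, 1, -456, -396, 47, 88, 1, -456, -396, 47, 88, 1, -456, -396, 47, 88, 1, -456, -396, 47, 88, 1, -456, -396, 47, 88, 1, -456, -396, 47, 88, 1, -456, -396, 47, 88, 1, -456, -396, 47, 88, 1, -456, -396, 47, 88],
)

```text
time: 1.98
tool_pos: [473.4, -17.4, 150.5]
tcp_rot: [3.141, -0.0, 1.293]
contact_force: [0.2, 0.9, -0.7]
grip_width: 0.8
```

```bash
python3 - <<'E'
from h import *
go([0,-70,46])
o=sensors.get_obs();b=np.load('b.npy')
im=imaging.capture('wrist');cv2.imwrite('pics/w1.png',im)
C=[[85,-165,20],[-85,-165,20],[85,215,20],[-85,215,20],[53,-40.5,20],[-53,-40.5,20],[53,40.5,20],[-53,40.5,20],[0,-100,60.5],[-50,82,96],[50,82,96]]
print(proj('wrist',b2w(C,b),o).round(0).tolist())
E
```

```text
t 1.98 now [ -0.2 -69.1 150.5] shift [ -1.    0.2 104.5] spin 0.14 F [ 0.2  0.9 -0.7] w 0.8
[[399.0, 275.0], [231.0, 275.0], [442.0, -224.0], [191.0, -225.0], [374.0, 153.0], [257.0, 153.0], [379.0, 57.0], [253.0, 57.0], [315.0, 230.0], [232.0, -32.0], [400.0, -31.0]]
```

View pics/w1.png

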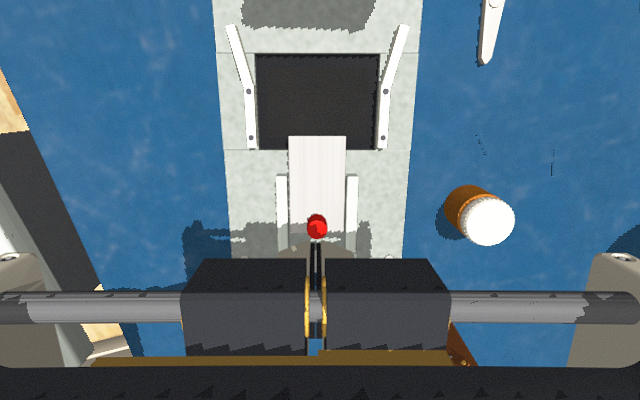

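The picture shows the pocket with corners near (257,54), (380,54), (258,149) and (381,149), and the red knob at (317,227). Everything sits about 2–3 px from the prediction, or roughly 2 mm. Next I draw the clamp back.

>>> arm_command(
  increments=[1, 0, 2, 40, 0, 1, 0, 2, 80, 0, 1, 0, 2, 105, 0, 1, 0, 2, 105, 0, 1, -5, 2, 105, 0, 1, -10, 2, 105, 0, 1, -15, 2, 105, 0, 1, -20, 2, 105, 0, 1, -25, 2, 105, 0, 1, -30, 2, 105, 0, 1, -35, 2, 105, 0, 1, -40, 2, 105, 0, 1, -45, 2, 105, 0, 1, -49, 2, 105, 0, 1, -52, 2, 105, 0, 1, -54, 2, 105, 0, 1, -55, 2, 105, 0, 1, -56, 2, 105, 0, 1, -56, 2, 105, 0],
)

```text
time: 4.4
tool_pos: [460.1, -72.4, 45.3]
tcp_rot: [3.142, -0.0, 1.292]
contact_force: [-0.1, 0.4, -0.8]
grip_width: 0.1
```

```bash
python3 - <<'E'
from h import *
go([0,-70,46])
o=sensors.get_obs();b=np.load('b.npy')
im=imaging.capture('wrist');cv2.imwrite('pics/w2.png',im)
C=[[53,-40.5,20],[-53,-40.5,20],[53,40.5,20],[-53,40.5,20],[25,-68.5,35.5],[-25,-68.5,35.5]]
print(proj('wrist',b2w(C,b),o).round(0).tolist())
E
```

```text
t 4.4 now [   2.1 -125.6   45.3] shift [55.6 -2.  -0.7] spin 0.08 F [-0.1  0.4 -0.8] w 0.1
[[404.0, 85.0], [220.0, 84.0], [417.0, -87.0], [206.0, -87.0], [356.0, 137.0], [267.0, 137.0]]
```

View pics/w2.png

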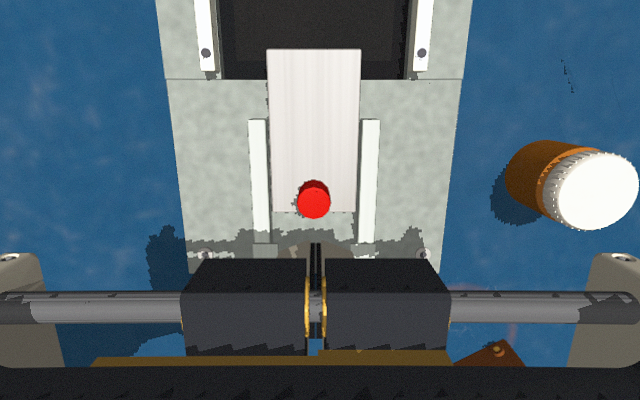

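The clamp hasn't moved. The knob at (313,199) still works out at y≈-99, and the fingers are now on its -y side, so they must have passed over it before they were fully down. I'll go back, lower completely, then push slowly.

>>> arm_command(
  increments=[1, 0, 0, -20, 0, 1, 0, 0, -40, 0, 1, 0, 0, -40, 0, 1, 30, -1, -40, 0, 1, 60, -1, -40, 0, 1, 60, -1, -40, 0, 1, 60, -1, -40, 0, 1, 60, -1, -20, 0, 1, 60, -1, 0, 0, 1, 60, -1, 0, 0, 1, 60, -1, 0, 0],
)

```text
time: 5.82
tool_pos: [475.9, -15.0, 45.7]
tcp_rot: [3.141, -0.0, 1.291]
contact_force: [0.4, 0.1, 0.2]
grip_width: 0.4
```

```bash
python3 - <<'E'
from h import *
go([0,-126,46])
o=sensors.get_obs();print(o['tool_pos'])
im=imaging.capture('wrist');cv2.imwrite('pics/w3.png',im)
E
```

```text
t 5.83 now [  1.4 -66.1  45.7] shift [-59.9  -1.5  -0.3] spin 0.04 F [0.4 0.1 0.2] w 0.4
[475.8534867  -15.04535498  45.74633093]
```

View pics/w3.png

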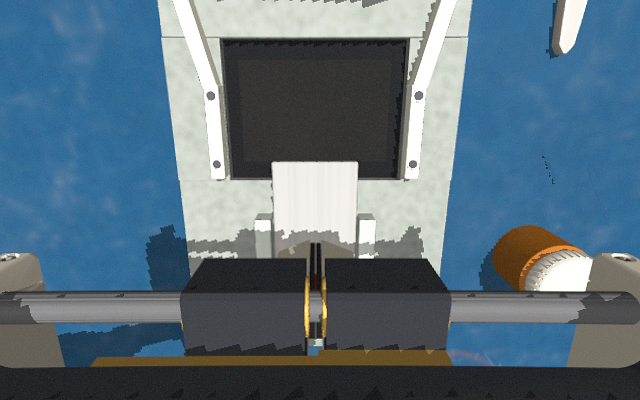

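The tongue tip is at (315,161), which is y≈-24, so the clamp is about 5 mm open as before. The fingers are now down on the pocket side of the knob, and I push slowly.

>>> arm_command(
  increments=[1, -5, -1, 0, 0, 1, -10, -1, 0, 0, 1, -15, -1, 0, 0, 1, -20, -1, 0, 0, 1, -25, -1, 0, 0, 1, -30, -1, 0, 0, 1, -35, -1, 0, 0],
)

```text
time: 6.75
tool_pos: [464.9, -48.2, 45.3]
tcp_rot: [-3.142, -0.0, 1.292]
contact_force: [0.1, 0.9, -0.2]
grip_width: 0.6
```

```bash
python3 - <<'E'
from h import *
go([0,-126,46])
im=imaging.capture('wrist');cv2.imwrite('pics/w4.png',im)
E
```

```text
t 6.75 now [ 1.000e-01 -1.009e+02  4.530e+01] shift [-25.1  -0.1  -0.7] spin 0.08 F [ 0.1  0.9 -0.2] w 0.6
```

View pics/w4.png

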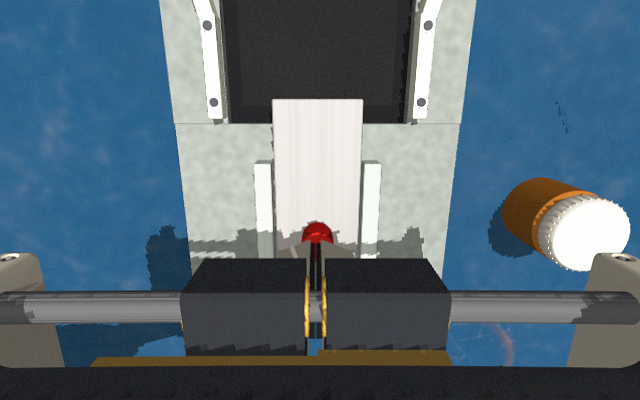

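The fingers overlap the knob at (316,232) with zero force, so the real fingertips must be higher than the reported TCP. I'll back off and probe downwards on the tongue to find the offset.

>>> arm_command(
  increments=[1, 15, 0, 0, 0, 1, 32, 0, 0, 0, 1, 32, 0, 0, 0, 1, 32, 0, 0, 0, 1, 32, 0, 3, 0, 1, 32, 0, 6, 0, 1, 32, 0, 8, 0, 1, 32, 0, 8, 0],
)

```text
time: 7.8
tool_pos: [473.7, -17.2, 37.1]
tcp_rot: [-3.141, -0.0, 1.292]
contact_force: [0.5, 0.5, -0.2]
grip_width: 0.1
```

>>> arm_command(
  increments=[1, 0, 0, 1, 0, 1, 0, 0, 2, 0, 1, 0, 0, 3, 0, 1, 0, 0, 4, 0],
)

```text
time: 8.3
tool_pos: [473.8, -17.0, 33.3]
tcp_rot: [3.142, -0.0, 1.292]
contact_force: [-0.3, -0.6, 0.5]
grip_width: 0.5
```

>>> arm_command(
  increments=[1, 0, 0, 1, 0, 1, 0, 0, 2, 0, 1, 0, 0, 3, 0, 1, 0, 0, 4, 0, 1, 0, 0, 5, 0, 1, 0, 0, 6, 0],
)

```text
time: 9.05
tool_pos: [473.8, -17.1, 27.3]
tcp_rot: [3.142, -0.0, 1.292]
contact_force: [0.4, 0.8, -0.1]
grip_width: 0.5
```

```bash
python3 - <<'E'
from h import *
go([0,-126,46])
im=imaging.capture('scene');cv2.imwrite('pics/s2.png',cv2.resize(im[150:330,220:420],None,fx=4,fy=3.3,interpolation=cv2.INTER_CUBIC))
E
```

```text
t 9.05 now [  0.  -68.6  27.3] shift [-57.4  -0.1 -18.8] spin 0.08 F [ 0.4  0.8 -0.1] w 0.5
```

View pics/s2.png

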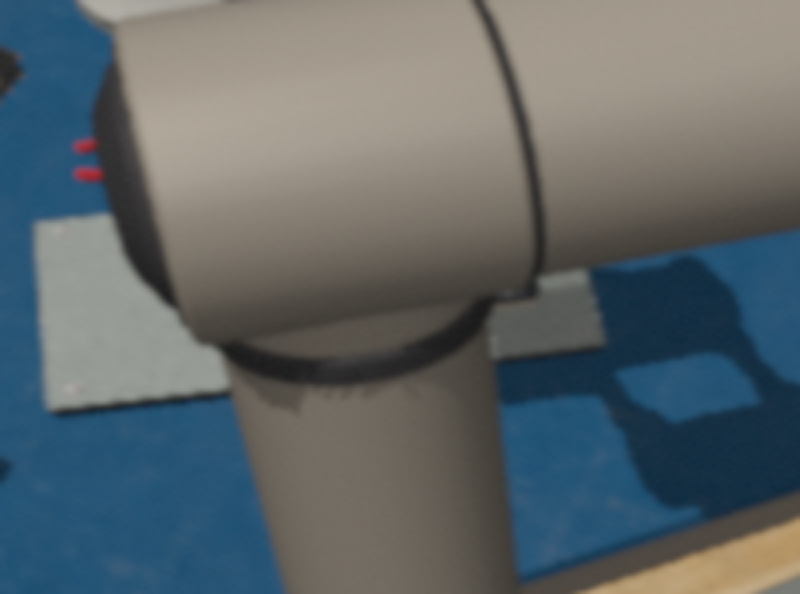

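>>> arm_command(
  increments=[1, 0, 0, 1, 0, 1, 0, 0, 2, 0, 1, 0, 0, 3, 0, 1, 0, 0, 4, 0, 1, 0, 0, 5, 0],
)

```text
time: 9.72
tool_pos: [473.8, -17.0, 22.2]
tcp_rot: [-3.142, -0.0, 1.292]
contact_force: [-0.7, -0.3, 0.2]
grip_width: 0.9
```

>>> arm_command(
  increments=[1, 0, 0, 1, 0, 1, 0, 0, 2, 0, 1, 0, 0, 3, 0, 1, 0, 0, 4, 0, 1, 0, 0, 5, 0],
)

```text
time: 10.35
tool_pos: [473.8, -17.0, 17.2]
tcp_rot: [-3.142, -0.0, 1.292]
contact_force: [-0.2, 0.4, -0.2]
grip_width: 0.4
```

>>> arm_command(
  increments=[1, 0, 0, 1, 0, 1, 0, 0, 2, 0, 1, 0, 0, 3, 0, 1, 0, 0, 4, 0],
)

```text
time: 10.85
tool_pos: [473.8, -17.1, 13.2]
tcp_rot: [-3.142, -0.0, 1.292]
contact_force: [0.6, 0.5, 0.0]
grip_width: 0.7
```

```bash
python3 - <<'E'
from h import *
go([0,-126,46])
o=sensors.get_obs();b=np.load('b.npy')
im=imaging.capture('wrist');cv2.imwrite('pics/w5.png',im)
p,q=cv2.imread('pics/w3.png'),im
hsv=lambda i:cv2.cvtColor(i,cv2.COLOR_BGR2HSV)
# finger silhouette rows near u=316 in each picture: print mean of columns 300..332 
for n,i in(('w3',p),('w5',q)):
    print(n);[print(v,i[v,296:338:3].mean(-1).astype(int)) for v in range(180,262,6)]
E
```

```text
t 10.85 now [  0.  -68.6  13.2] shift [-57.4  -0.1 -32.8] spin 0.08 F [0.6 0.5 0. ] w 0.7
w3
180 [235 238 240 238 238 241 236 236 235 234 239 236 239 239]
186 [235 238 240 239 238 241 238 235 236 233 239 235 239 240]
192 [234 238 240 240 239 242 238 236 236 237 238 235 240 240]
198 [234 239 241 240 237 240 238 235 235 236 238 237 240 240]
204 [234 239 240 241 238 241 238 237 236 235 239 236 240 241]
210 [235 239 240 240 239 242 237 236 237 236 239 237 241 240]
216 [236 237 241 241 237 240 237 235 236 237 239 237 241 238]
222 [232 237 239 240 240 241 238 238 236 237 239 236 240 240]
228 [235 240 240 243 239 241 238 239 237 237 241 238 241 240]
234 [137 141 139 147 140 143 140 142 137 133 144 138 143 140]
240 [138 143 143 139 115 145 142 142 131 124 145 140 142 141]
246 [121 107 109 109 107  19  55  20  53 109 113 108 109 108]
252 [112 107 111 112 109  24  55  21  41 109 108 109 108 109]
258 [ 63  60  63  60 113  19  53  17  29 110  62  59  59  61]
w5
180 [235 239 239 240 235 239 240 238 235 234 235 238 237 236]
186 [236 239 240 240 235 240 240 238 236 234 235 237 237 236]
192 [234 238 240 240 236 239 240 238 236 234 236 236 238 234]
198 [235 237 240 239 236 239 240 239 237 235 236 239 237 237]
204 [237 238 241 240 237 240 240 238 235 236 237 239 237 238]
210 [237 239 239 240 237 239 240 237 237 235 235 239 237 235]
216 [236 239 241 240 238 239 241 237 236 235 235 239 238 236]
222 [237 239 239 241 238 240 240 239 236 236 237 239 238 238]
228 [238 238 240 240 239 240 240 238 237 236 235 240 237 236]
234 [239 244 193 245 240 241 248 189 149 237 241 236 194 129]
240 [138 142 147 144 117 146 144 143 136 120 138 142 138 139]
246 [158 109 109 111 108  20  57  20  58 111 106 109 113 108]
252 [134 112 111 112 113  24  60  14  43 109 111 110 110 110]
258 [ 64  63  64  63 114  20  53  18  33 114  60  60  62  61]
```

The fingertips sit about 30 mm behind the reported TCP: the tool-fixed finger edge is at row 243 in both pictures. At TCP z=13 the real tip is near z≈43, level with the knob, so I try the push here.

>>> arm_command(
  increments=[1, -5, 0, 0, 0, 1, -10, 0, 0, 0, 1, -15, 0, 0, 0, 1, -20, 0, 0, 0, 1, -25, 0, 0, 0, 1, -30, 0, 0, 0],
)

```text
time: 11.65
tool_pos: [465.5, -46.2, 13.3]
tcp_rot: [3.142, -0.0, 1.292]
contact_force: [1.0, 1.3, 0.2]
grip_width: 0.3
```

```bash
cat >> h.py <<'E'
def knob():
    "red knob top blob in wrist picture -> board coords at z=60.5"
    o=sensors.get_obs();im=imaging.capture('wrist');h=cv2.cvtColor(im,cv2.COLOR_BGR2HSV)
    m=(((h[...,0]<8)|(h[...,0]>172))&(h[...,1]>180)&(h[...,2]>120)).astype(np.uint8);m[:,:250]=0;m[:,390:]=0;m[300:]=0
    ys,xs=np.nonzero(m)
    if len(xs):
        print('red px',len(xs),xs.min(),xs.max(),ys.min(),ys.max(),w2b(ray('wrist',[[xs.mean(),ys.mean()]],60.5,o),np.load('b.npy')).round(1))
    return im,o
E
python3 -c "
from h import *
go([0,-126,13]);knob()"
```

```text
t 11.65 now [  0.1 -98.9  13.3] shift [-27.1  -0.1   0.3] spin 0.08 F [1.  1.3 0.2] w 0.3
```

>>> arm_command(
  increments=[1, -5, 0, 0, 0, 1, -10, 0, 0, 0, 1, -15, 0, 0, 0, 1, -20, 0, 0, 0, 1, -24, 0, 0, 0, 1, -26, 0, 0, 0, 1, -26, 0, 0, 0],
)

```text
time: 12.58
tool_pos: [458.7, -69.9, 13.3]
tcp_rot: [3.141, -0.002, 1.291]
contact_force: [2.6, 8.4, 0.9]
grip_width: 0.6
```

```bash
python3 - <<'E'
from h import *
go([0,-126,13]);im,o=knob();cv2.imwrite('pics/w6.png',im)
b=np.load('b.npy')
g=im[:,285:345].mean((1,2));d=np.diff(g)
for v in np.nonzero(abs(d)>8)[0]:print(v,d[v].round(0),w2b(ray('wrist',[[315,v]],35.5,o),b).round(1),w2b(ray('wrist',[[315,v]],20,o),b).round(1))
E
```

```text
t 12.57 now [ 1.000e-01 -1.235e+02  1.330e+01] shift [-2.5 -0.1  0.3] spin 0.04 F [2.6 8.4 0.9] w 0.6
80 70.0 [[  0.  -37.7  35.5]] [[  0.  -37.1  20. ]]
81 78.0 [[  0.  -38.1  35.5]] [[  0.  -37.5  20. ]]
141 -52.0 [[  0.  -64.7  35.5]] [[ -0.  -66.6  20. ]]
142 41.0 [[  0.  -65.1  35.5]] [[ -0.  -67.1  20. ]]
143 35.0 [[  0.  -65.6  35.5]] [[ -0.  -67.6  20. ]]
144 14.0 [[  0.  -66.1  35.5]] [[ -0.  -68.1  20. ]]
233 -20.0 [[  -0.  -111.1   35.5]] [[  -0.  -117.4   20. ]]
234 -28.0 [[  -0.  -111.7   35.5]] [[  -0. -118.   20.]]
235 -21.0 [[  -0.  -112.2   35.5]] [[  -0.  -118.6   20. ]]
236 -9.0 [[  -0.  -112.8   35.5]] [[  -0.  -119.2   20. ]]
242 -13.0 [[  -0.  -116.1   35.5]] [[  -0.  -122.9   20. ]]
243 -10.0 [[  -0.  -116.7   35.5]] [[  -0.  -123.5   20. ]]
257 -23.0 [[  -0.  -124.5   35.5]] [[  -0.  -132.1   20. ]]
258 -18.0 [[  -0.  -125.1   35.5]] [[  -0.  -132.7   20. ]]
292 13.0 [[  -0.  -145.1   35.5]] [[  -0.  -154.6   20. ]]
355 11.0 [[  -0.  -185.6   35.5]] [[  -0.  -198.8   20. ]]
364 -21.0 [[  -0.  -191.7   35.5]] [[  -0.  -205.6   20. ]]
365 -11.0 [[  -0.  -192.4   35.5]] [[  -0.  -206.3   20. ]]
```

The clamp is at its stop: force about 9 N and tongue tip 28 mm behind the pocket edge, as expected when fully open. I'll correct the board frame with this view and work out the approach behind the bezel.

```bash
python3 - <<'E'
from h import *
b=np.load('b.npy');o=sensors.get_obs();im=cv2.imread('pics/w6.png').astype(float).mean(-1)
for v in (165,185):
    r=im[v-3:v+4].mean(0);d=np.diff(r);k=[u for u in range(225,410) if abs(d[u])>12]
    print(v,[(u,int(d[u]),w2b(ray('wrist',[[u+.5,v]],35.5,o),b)[0,0].round(1)) for u in k])
b[:2]+=b2w([[0,3,0]],[0,0,b[2]])[0,:2];np.save('b.npy',b)
go([0,62,110])
E
```

```text
165 [(240, 14, np.float64(-35.7)), (241, 35, np.float64(-35.3)), (242, 15, np.float64(-34.8)), (260, -49, np.float64(-26.2)), (261, -89, np.float64(-25.7)), (265, 45, np.float64(-23.8)), (266, 62, np.float64(-23.3)), (267, 19, np.float64(-22.8)), (367, -25, np.float64(25.1)), (368, -50, np.float64(25.6)), (369, -57, np.float64(26.1)), (372, 49, np.float64(27.5)), (373, 83, np.float64(28.0)), (374, 22, np.float64(28.5)), (392, -27, np.float64(37.1)), (393, -56, np.float64(37.6)), (394, 26, np.float64(38.0))]
185 [(242, 34, np.float64(-35.4)), (243, 35, np.float64(-34.9)), (261, -50, np.float64(-26.1)), (262, -92, np.float64(-25.6)), (266, 48, np.float64(-23.7)), (267, 50, np.float64(-23.2)), (268, 18, np.float64(-22.7)), (366, -19, np.float64(25.1)), (367, -45, np.float64(25.5)), (368, -70, np.float64(26.0)), (371, 48, np.float64(27.5)), (372, 82, np.float64(28.0)), (373, 24, np.float64(28.5)), (391, -29, np.float64(37.2)), (392, -28, np.float64(37.7))]
t 12.62 now [ 1.000e-01 -1.265e+02  1.330e+01] shift [ 1.887e+02  1.000e-01 -9.630e+01] spin 0.05 F [2.3 8.2 0.2] w 0.4
```

>>> arm_command(
  increments=[1, 4, 0, 0, 0, 1, 4, 1, -50, 0, 1, 4, 1, -97, 0, 1, 4, 1, -97, 0, 1, 4, 1, -97, 0, 1, 60, 1, -97, 0, 1, 120, 1, -97, 0, 1, 170, 1, -97, 0, 1, 189, 1, -97, 0, 1, 189, 1, -97, 0, 1, 189, 1, -97, 0, 1, 189, 1, -97, 0, 1, 189, 1, -80, 0, 1, 189, 1, -60, 0, 1, 189, 1, -40, 0, 1, 189, 1, -33, 0, 1, 189, 1, -33, 0, 1, 189, 1, -33, 0],
)

```text
time: 14.88
tool_pos: [512.0, 110.3, 47.1]
tcp_rot: [3.14, -0.001, 1.292]
contact_force: [-0.1, -0.1, 0.4]
grip_width: 0.3
```

```bash
python3 - <<'E'
from h import *
b=np.load('b.npy');b[:2]+=b2w([[1.1,0,0]],[0,0,b[2]])[0,:2];np.save('b.npy',b)
go([0,72,45]);im,o=knob();cv2.imwrite('pics/w7.png',im)
r=im[:,300:330].mean((1,2)).astype(int);print(r[0:260:4])
E
```

```text
t 14.88 now [ 0.4 61.4 47.1] shift [10.6 -0.4  2.1] spin 0.06 F [-0.1 -0.1  0.4] w 0.3
[209 207 206 206 204 205 202 200 203 205 204 202 201 204 204 202 203 205
 201 201 202 205 205 202 201 203 204 201 201 203 203 202 202 201 201 202
 206 206 204 199 198 187  38  52  40  57  57  56  58  20  37  51  35 255
 254 254 254 254 253 110 110  79  80  75  74]
```

>>> arm_command(
  increments=[1, 4, 0, 0, 0, 1, 7, 0, 0, 0, 1, 10, 0, 0, 0, 1, 12, 0, 0, 0, 1, 14, 0, 0, 0, 1, 16, 0, 0, 0, 1, 18, 0, 0, 0, 1, 20, 0, 0, 0],
)

```text
time: 15.92
tool_pos: [516.9, 129.9, 46.3]
tcp_rot: [3.142, -0.0, 1.292]
contact_force: [0.1, 0.6, -0.6]
grip_width: 0.5
```

```bash
cat >> h.py <<'E'
def col(name,z=(96,36,20)):
    o=sensors.get_obs();im=imaging.capture('wrist');cv2.imwrite('pics/'+name+'.png',im);b=np.load('b.npy')
    g=im[:256,300:330].mean((1,2));d=np.diff(g)
    for v in np.nonzero((abs(d)>12))[0]:print(v,d[v].round(),[w2b(ray('wrist',[[315,v+.5]],h,o),b)[0,1].round(1) for h in z])
E
python3 -c "
from h import *
go([0,72,45]);col('w8')"
```

```text
t 15.93 now [-0.3 81.6 46.3] shift [-9.6  0.3  1.3] spin 0.08 F [ 0.1  0.6 -0.6] w 0.5
195 -78.0 [np.float64(121.8), np.float64(104.5), np.float64(99.9)]
196 -84.0 [np.float64(121.4), np.float64(103.9), np.float64(99.2)]
197 20.0 [np.float64(120.9), np.float64(103.3), np.float64(98.5)]
198 29.0 [np.float64(120.5), np.float64(102.6), np.float64(97.9)]
202 -26.0 [np.float64(118.8), np.float64(100.2), np.float64(95.2)]
211 -15.0 [np.float64(114.9), np.float64(94.5), np.float64(89.1)]
215 16.0 [np.float64(113.1), np.float64(92.0), np.float64(86.4)]
216 17.0 [np.float64(112.7), np.float64(91.4), np.float64(85.7)]
223 -15.0 [np.float64(109.5), np.float64(86.9), np.float64(80.9)]
224 98.0 [np.float64(109.1), np.float64(86.3), np.float64(80.2)]
225 124.0 [np.float64(108.6), np.float64(85.6), np.float64(79.5)]
239 -15.0 [np.float64(102.3), np.float64(76.5), np.float64(69.6)]
240 -17.0 [np.float64(101.8), np.float64(75.8), np.float64(68.9)]
241 -15.0 [np.float64(101.3), np.float64(75.1), np.float64(68.1)]
249 -31.0 [np.float64(97.6), np.float64(69.8), np.float64(62.4)]
250 -49.0 [np.float64(97.1), np.float64(69.1), np.float64(61.6)]
251 -22.0 [np.float64(96.7), np.float64(68.4), np.float64(60.9)]
```

The bezel is already leaning about 7° towards its front, so I push on slowly.

>>> arm_command(
  increments=[1, 1, 0, 0, 0, 1, 2, 0, 0, 0, 1, 3, 0, 0, 0, 1, 4, 0, 0, 0, 1, 5, 0, 0, 0, 1, 6, 0, 0, 0, 1, 7, 0, 0, 0, 1, 8, 0, 0, 0, 1, 9, 0, 0, 0, 1, 10, 0, 0, 0, 1, 10, 0, 0, 0, 1, 10, 0, 0, 0],
)

```text
time: 17.48
tool_pos: [519.7, 139.4, 46.3]
tcp_rot: [3.142, -0.0, 1.292]
contact_force: [-0.4, 0.2, 0.2]
grip_width: 0.2
```

```bash
python3 -c "
from h import *
go([0,72,45]);col('w9')"
```

```text
t 17.48 now [-0.3 91.4 46.3] shift [-19.4   0.3   1.3] spin 0.08 F [-0.4  0.2  0.2] w 0.2
9 35.0 [np.float64(199.6), np.float64(211.9), np.float64(215.2)]
10 46.0 [np.float64(199.3), np.float64(211.5), np.float64(214.7)]
82 46.0 [np.float64(175.5), np.float64(177.3), np.float64(177.7)]
83 49.0 [np.float64(175.1), np.float64(176.7), np.float64(177.2)]
129 -52.0 [np.float64(158.3), np.float64(152.6), np.float64(151.0)]
130 -57.0 [np.float64(157.9), np.float64(152.0), np.float64(150.4)]
133 58.0 [np.float64(156.8), np.float64(150.4), np.float64(148.7)]
134 22.0 [np.float64(156.4), np.float64(149.8), np.float64(148.1)]
135 22.0 [np.float64(156.0), np.float64(149.3), np.float64(147.5)]
171 -32.0 [np.float64(141.7), np.float64(128.8), np.float64(125.3)]
172 -69.0 [np.float64(141.3), np.float64(128.2), np.float64(124.7)]
173 -24.0 [np.float64(140.9), np.float64(127.6), np.float64(124.0)]
175 52.0 [np.float64(140.1), np.float64(126.4), np.float64(122.7)]
176 47.0 [np.float64(139.6), np.float64(125.8), np.float64(122.1)]
177 14.0 [np.float64(139.2), np.float64(125.2), np.float64(121.5)]
214 -55.0 [np.float64(123.4), np.float64(102.5), np.float64(96.9)]
215 -34.0 [np.float64(123.0), np.float64(101.9), np.float64(96.2)]
228 -23.0 [np.float64(117.2), np.float64(93.5), np.float64(87.2)]
229 -25.0 [np.float64(116.7), np.float64(92.9), np.float64(86.5)]
```

View pics/w9.png

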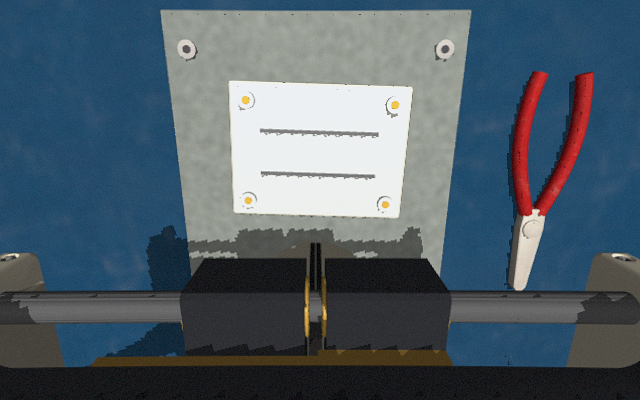

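The picture shows the bezel front down, white back up, with bosses at (246,100), (395,105), (248,200) and (385,204). It is slightly yawed and lies at y≈102–177. Next I go behind it with the fingers partly open.

```bash
python3 - <<'E'
from h import *
b=np.load('b.npy');o=sensors.get_obs()
c=w2b(ray('wrist',[[230,81],[412,87],[400,217],[234,212]],36,o),b);print(c.round(1),c.mean(0))
print(np.degrees(np.arctan2(c[1,1]-c[0,1],c[1,0]-c[0,0])),np.degrees(np.arctan2(c[2,1]-c[3,1],c[2,0]-c[3,0])))
go([0,199,65]);go([0,199,5])
E
```

```text
[[-45.8 177.9  36. ]
 [ 51.5 174.9  36. ]
 [ 50.5 101.   36. ]
 [-48.8 104.   36. ]] [  1.85453045 139.44349373  36.        ]
-1.7562164575693833 -1.7809596279280064
t 17.52 now [-0.3 91.4 46.3] shift [107.6   0.4 -18.7] spin 0.08 F [-1.2  0.  -0.1] w 0.8
t 17.52 now [-0.3 91.4 46.3] shift [107.6   0.4  41.3] spin 0.08 F [-1.2  0.  -0.1] w 0.8
```

>>> arm_command(
  increments=[0.45, 0, 0, -20, 0, 0.45, 0, 0, -20, 0, 0.45, 50, 0, -20, 0, 0.45, 107, 0, -20, 0, 0.45, 107, 0, -20, 0, 0.45, 107, 0, -20, 0, 0.45, 107, 0, 0, 0, 0.45, 107, 0, 26, 0, 0.45, 107, 0, 30, 0, 0.45, 107, 0, 32, 0, 0.45, 107, 0, 34, 0, 0.45, 107, 0, 36, 0, 0.45, 107, 0, 36, 0],
)

```text
time: 19.15
tool_pos: [549.2, 242.3, 10.6]
tcp_rot: [3.141, -0.0, 1.292]
contact_force: [-0.3, -0.4, 0.4]
grip_width: 50.3
```

>>> arm_command(
  increments=[0.45, 0, 0, 1, 0, 0.45, 0, 0, 2, 0, 0.45, 0, 0, 3, 0, 0.45, 0, 0, 4, 0, 0.45, 0, 0, 5, 0, 0.45, 0, 0, 6, 0, 0.45, 0, 0, 6, 0],
)

```text
time: 20.02
tool_pos: [549.1, 242.2, 4.2]
tcp_rot: [-3.141, -0.0, 1.292]
contact_force: [0.3, 0.3, -0.0]
grip_width: 50.7
```

>>> arm_command(
  increments=[0.45, 0, 0, 1, 0, 0.45, 0, 0, 2, 0, 0.45, 0, 0, 3, 0, 0.45, 0, 0, 4, 0, 0.45, 0, 0, 5, 0, 0.45, 0, 0, 6, 0, 0.45, 0, 0, 6, 0],
)

```text
time: 20.9
tool_pos: [549.0, 242.2, -1.8]
tcp_rot: [-3.141, 0.0, 1.292]
contact_force: [0.5, 0.3, -0.1]
grip_width: 50.5
```

>>> arm_command(
  increments=[0.45, 0, 0, 1, 0, 0.45, 0, 0, 2, 0, 0.45, 0, 0, 3, 0, 0.45, 0, 0, 4, 0, 0.45, 0, 0, 4, 0],
)

```text
time: 21.52
tool_pos: [549.0, 242.2, -5.8]
tcp_rot: [-3.141, 0.0, 1.292]
contact_force: [-0.5, 1.1, 0.3]
grip_width: 50.3
```

>>> arm_command(
  increments=[0.45, 0, 0, 1, 0, 0.45, 0, 0, 2, 0, 0.45, 0, 0, 3, 0, 0.45, 0, 0, 3, 0],
)

```text
time: 22.02
tool_pos: [549.1, 242.2, -8.8]
tcp_rot: [-3.141, -0.0, 1.292]
contact_force: [-0.7, 0.3, 0.1]
grip_width: 50.8
```

>>> arm_command(
  increments=[0.45, 0, 0, 1, 0, 0.45, 0, 0, 2, 0, 0.45, 0, 0, 3, 0, 0.45, 0, 0, 3, 0],
)

```text
time: 22.52
tool_pos: [549.3, 242.3, -9.2]
tcp_rot: [3.141, -0.001, 1.292]
contact_force: [-5.8, -1.7, 17.7]
grip_width: 50.3
```

The fingers touched the deck at TCP z≈-9, so the tips are 29 mm behind the reported TCP. I raise to 2 mm over the deck and slide the bezel towards the pocket.

>>> arm_command(
  increments=[0.45, 0, 0, -5, 0, 0.45, 0, 0, -5, 0, 0.45, -6, 0, -5, 0, 0.45, -12, 0, -5, 0, 0.45, -17, 0, -5, 0, 0.45, -22, 0, -5, 0, 0.45, -27, 0, -5, 0, 0.45, -33, 0, -5, 0, 0.45, -39, 0, -5, 0, 0.45, -45, 0, -5, 0, 0.45, -51, 0, -5, 0, 0.45, -57, 0, -5, 0, 0.45, -63, 0, -5, 0, 0.45, -69, 0, -5, 0, 0.45, -75, 0, -5, 0, 0.45, -81, 0, -5, 0, 0.45, -87, 0, -5, 0, 0.45, -93, 0, -5, 0, 0.45, -99, 0, -5, 0],
)

```text
time: 24.9
tool_pos: [521.7, 146.7, -6.7]
tcp_rot: [-3.142, -0.0, 1.292]
contact_force: [1.5, 1.1, 0.3]
grip_width: 50.4
```

```bash
python3 -c "
from h import *
go([0,47.5,-7])"
```

```text
t 24.9 now [-0.3 99.1 -6.7] shift [-51.6   0.3   0.3] spin 0.08 F [1.5 1.1 0.3] w 50.4
```

>>> arm_command(
  increments=[0.45, -5, 0, 0, 0, 0.45, -10, 0, 0, 0, 0.45, -15, 0, 0, 0, 0.45, -20, 0, 0, 0, 0.45, -25, 0, 0, 0, 0.45, -30, 0, 0, 0, 0.45, -35, 0, 0, 0, 0.45, -39, 0, 0, 0, 0.45, -43, 0, 0, 0, 0.45, -46, 0, 0, 0, 0.45, -48, 0, 0, 0, 0.45, -50, 0, 0, 0, 0.45, -51, 0, 0, 0, 0.45, -51, 0, 0, 0],
)

```text
time: 26.65
tool_pos: [507.8, 98.0, -6.7]
tcp_rot: [3.142, -0.0, 1.292]
contact_force: [-0.5, -0.4, 0.3]
grip_width: 50.7
```

```bash
python3 - <<'E'
from h import *
go([0,47.5,-7])
b=np.load('b.npy');im=imaging.capture('top');c=proj('top',b2w([[0,0,28]],b))[0];x,y=c.astype(int)
cv2.imwrite('pics/t2.png',cv2.resize(im[y-50:y+50,x-65:x+65],None,fx=6,fy=6,interpolation=cv2.INTER_CUBIC))
E
```

```text
t 26.65 now [-0.2 48.4 -6.7] shift [-0.9  0.2  0.3] spin 0.08 F [-0.5 -0.4  0.3] w 50.7
```

>>> arm_command(
  increments=[0.45, 0, 0, -20, 0, 0.45, 0, 0, -50, 0, 0.45, 0, 0, -60, 0, 0.45, 0, 0, -60, 0, 0.45, -55, 0, -60, 0, 0.45, -110, 0, -60, 0, 0.45, -110, 0, -60, 0, 0.45, -110, 0, -60, 0, 0.45, -110, 0, -60, 0],
)

```text
time: 27.82
tool_pos: [477.5, -6.8, 52.9]
tcp_rot: [-3.141, -0.0, 1.293]
contact_force: [0.5, 0.2, 0.1]
grip_width: 50.5
```

```bash
python3 -c "
from h import *
go([0,0,5]);col('w10',(39,28,20))"
```

```text
t 27.82 now [ -0.3 -60.7  52.9] shift [60.7  0.5 47.9] spin 0.15 F [0.5 0.2 0.1] w 50.5
54 -42.0 [np.float64(39.3), np.float64(40.4), np.float64(41.2)]
55 -73.0 [np.float64(38.8), np.float64(39.9), np.float64(40.7)]
57 -16.0 [np.float64(37.8), np.float64(38.8), np.float64(39.6)]
58 49.0 [np.float64(37.3), np.float64(38.3), np.float64(39.0)]
59 110.0 [np.float64(36.8), np.float64(37.8), np.float64(38.5)]
60 78.0 [np.float64(36.3), np.float64(37.3), np.float64(38.0)]
105 -83.0 [np.float64(13.2), np.float64(12.9), np.float64(12.6)]
106 -21.0 [np.float64(12.7), np.float64(12.3), np.float64(12.1)]
108 63.0 [np.float64(11.6), np.float64(11.2), np.float64(10.9)]
109 21.0 [np.float64(11.1), np.float64(10.6), np.float64(10.3)]
110 20.0 [np.float64(10.5), np.float64(10.1), np.float64(9.7)]
145 -20.0 [np.float64(-8.9), np.float64(-10.4), np.float64(-11.6)]
146 -72.0 [np.float64(-9.5), np.float64(-11.0), np.float64(-12.2)]
147 -28.0 [np.float64(-10.0), np.float64(-11.6), np.float64(-12.8)]
149 59.0 [np.float64(-11.2), np.float64(-12.9), np.float64(-14.1)]
150 44.0 [np.float64(-11.8), np.float64(
[... 339 characters left out ...]
68.5), np.float64(-71.8)]
235 -27.0 [np.float64(-64.6), np.float64(-69.2), np.float64(-72.5)]
236 -12.0 [np.float64(-65.3), np.float64(-69.9), np.float64(-73.3)]
238 54.0 [np.float64(-66.6), np.float64(-71.3), np.float64(-74.7)]
239 15.0 [np.float64(-67.3), np.float64(-72.0), np.float64(-75.5)]
240 -15.0 [np.float64(-68.0), np.float64(-72.7), np.float64(-76.2)]
241 -23.0 [np.float64(-68.7), np.float64(-73.5), np.float64(-76.9)]
242 -18.0 [np.float64(-69.3), np.float64(-74.2), np.float64(-77.7)]
252 20.0 [np.float64(-76.2), np.float64(-81.4), np.float64(-85.2)]
253 29.0 [np.float64(-76.9), np.float64(-82.1), np.float64(-85.9)]
254 16.0 [np.float64(-77.5), np.float64(-82.8), np.float64(-86.7)]
```

View pics/w10.png

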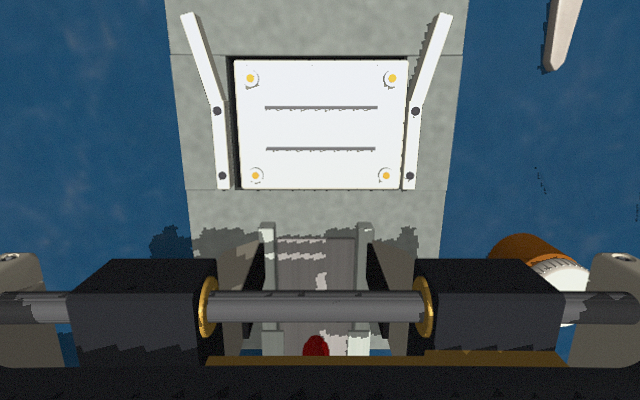

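The bezel lies square in the pocket, y -38 to +38 at pocket height with corners (234,59)–(408,189), and the clamp is still back. Next I press it home to confirm the height.

>>> arm_command(
  increments=[0.45, 30, 0, 0, 0, 0.45, 61, 0, 0, 0, 0.45, 61, 0, 0, 0, 0.45, 61, 0, 25, 0, 0.45, 61, 0, 46, 0, 0.45, 61, 0, 49, 0, 0.45, 61, 0, 51, 0, 0.45, 61, 0, 53, 0, 0.45, 61, 0, 54, 0, 0.45, 61, 0, 55, 0, 0.45, 61, 0, 56, 0, 0.45, 61, 0, 56, 0],
)

```text
time: 29.38
tool_pos: [494.6, 50.9, -1.2]
tcp_rot: [3.14, -0.0, 1.292]
contact_force: [-4.0, 0.2, 13.6]
grip_width: 50.4
```

Contact was at 13.6 N with TCP z -1.2, so the tip was at 28.0 mm, exactly the seated height. Now I go behind the knob and close the clamp.

>>> arm_command(
  increments=[1, 0, 0, -30, 0, 1, 0, 0, -63, 0, 1, 0, 0, -63, 0, 1, -50, 0, -63, 0, 1, -100, 0, -63, 0, 1, -150, 0, -63, 0, 1, -172, 0, -63, 0, 1, -172, 0, -63, 0, 1, -172, 0, -63, 0, 1, -172, 0, -40, 0, 1, -172, 0, -17, 0, 1, -172, 0, -17, 0, 1, -172, 0, -17, 0],
)

```text
time: 31.0
tool_pos: [447.5, -113.9, 14.8]
tcp_rot: [3.141, -0.0, 1.293]
contact_force: [0.0, 0.2, 0.3]
grip_width: 0.7
```

```bash
python3 -c "
from h import *
go([0,-113.5,14]);knob()"
```

```text
t 31.0 now [   0.4 -172.    14.8] shift [58.5 -0.3  0.8] spin 0.14 F [0.  0.2 0.3] w 0.7
red px 1243 295 334 193 240 [[ 1.000e-01 -1.438e+02  6.050e+01]]
```

Knob seen at y≈-144, ahead of the fingers. I push it closed.

>>> arm_command(
  increments=[1, 5, 0, 1, 0, 1, 10, 0, 1, 0, 1, 15, 0, 1, 0, 1, 20, 0, 1, 0, 1, 25, 0, 1, 0, 1, 30, 0, 1, 0, 1, 35, 0, 1, 0, 1, 40, 0, 1, 0, 1, 45, 0, 1, 0, 1, 50, 0, 1, 0, 1, 54, 0, 1, 0, 1, 56, 0, 1, 0, 1, 58, 0, 1, 0, 1, 59, 0, 1, 0, 1, 59, 0, 1, 0],
)

```text
time: 32.92
tool_pos: [462.9, -59.0, 13.3]
tcp_rot: [-3.141, 0.002, 1.293]
contact_force: [-1.5, -9.3, 1.6]
grip_width: 0.4
```

>>> arm_command(
  increments=[1, -10, 0, 0, 0, 1, -10, 0, 0, 0, 1, -10, 0, -50, 0, 1, -10, 0, -90, 0, 1, -10, 0, -90, 0, 1, -10, 0, -90, 0],
)

```text
time: 33.67
tool_pos: [459.8, -66.9, 102.7]
tcp_rot: [-3.14, -0.0, 1.292]
contact_force: [0.2, 0.4, -0.2]
grip_width: 0.7
```

```bash
python3 -c "
from h import *
go([0,-113.5,14]);knob();col('w11',(35.5,28,20))"
```

```text
t 33.67 now [  -0.7 -123.4  102.7] shift [ 9.8  0.8 88.7] spin 0.08 F [ 0.2  0.4 -0.2] w 0.7
red px 502 304 328 161 186 [[ -0.1 -94.4  60.5]]
4 -108.0 [np.float64(11.5), np.float64(13.1), np.float64(14.8)]
8 66.0 [np.float64(9.2), np.float64(10.7), np.float64(12.4)]
9 16.0 [np.float64(8.6), np.float64(10.2), np.float64(11.8)]
43 -17.0 [np.float64(-11.4), np.float64(-10.5), np.float64(-9.5)]
44 -92.0 [np.float64(-12.1), np.float64(-11.1), np.float64(-10.1)]
46 28.0 [np.float64(-13.3), np.float64(-12.4), np.float64(-11.4)]
47 49.0 [np.float64(-13.9), np.float64(-13.0), np.float64(-12.1)]
48 14.0 [np.float64(-14.5), np.float64(-13.6), np.float64(-12.7)]
54 -34.0 [np.float64(-18.2), np.float64(-17.4), np.float64(-16.6)]
55 -20.0 [np.float64(-18.8), np.float64(-18.1), np.float64(-17.3)]
56 29.0 [np.float64(-19.4), np.float64(-18.7), np.float64(-18.0)]
157 -28.0 [np.float64(-87.8), np.float64(-89.1), np.float64(-90.5)]
158 -28.0 [np.float64(-88.5), np.float64(-89.9), np.float64(-91.3)]
159 -13.0 [np.float64(-89.3), np.float64(-90.6), np.float64(-92.1)]
183 -18.0 [np.float64(-107.4), np.float64(-109.3), np.float64(-111.3)]
185 12.0 [np.float64(-109.0), np.float64(-110.9), np.float64(-112.9)]
186 16.0 [np.float64(-109.7), np.float64(-111.7), np.float64(-113.8)]
187 12.0 [np.float64(-110.5), np.float64(-112.5), np.float64(-114.6)]
223 -12.0 [np.float64(-139.4), np.float64(-142.2), np.float64(-145.2)]
224 -20.0 [np.float64(-140.2), np.float64(-143.0), np.float64(-146.1)]
```

View pics/w11.png

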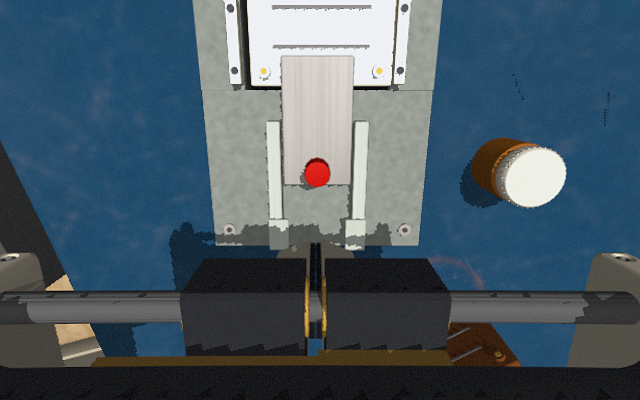

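The clamp is closed over the bezel edge, with the tip at (317,55), y≈-18.5, and the knob at (317,172), y≈-94.5. The bezel lies flat in the pocket, the jar is where it was, and the arm is clear.

```bash
python3 -c "
from plant import ticket
print(ticket.close_job())"
```

```text
the job is handed in; nothing more can be done
None
```

I handed the job in at about 34 s of the 72 s allowed. The bezel is face down in the pocket with the clamp closed over its edge. The hand-in gives no verdict, so success rests on my own checks.

**What I did:** I drew the clamp back to its stop, tipped the bezel onto its front, and slid it between the rails with two open fingers. I then pressed it home with about 14 N and pushed the clamp closed.

**Last checks:**
- **Bezel:** it spanned y = -38 to +38 mm before closing, and the press met it at 28.0 mm, the seated height. It sat up to about 2 mm to +x, inside the 6 mm limit. The final picture showed only part of it, lying flat.
- **Clamp:** the tip is at y ≈ -18.5 mm and the knob at y ≈ -94.5 mm, which is closed.
- **Arm:** it touches nothing; the last reading was under 0.5 N.

**What disagreed:**
- **Fingertips:** the real tips are about 29 mm short of the reported tool point. My first two pushes therefore passed over the knob without touching it, and I found the offset by probing down to the deck.
- **Board position:** the fixed cameras placed the board about 3 mm (y) and 1 mm (x) from where the wrist camera saw it. I used the wrist camera's position.

**Not checked:** I didn't measure the jar, pliers, mug or glue stick at the end. I saw the jar undisturbed in the last picture and felt no contact with any of them.

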